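Fit a mixing paddle in the drink mixer's chuck

ROBOT

A 6-joint arm with a two-finger parallel gripper is mounted at the origin on the work surface. World frame = base frame: x ahead of the robot, y to its left, z up, the work surface at z = 0. Lengths are in m, angles in rad, forces in N, time in s.
With the tool pointing down it reaches from about 0.375 to 0.825 m from the base axis. Payload 5.5 kg.
Tool frame: the origin (TCP) lies at the very end of the fingers, on their centre line; the grasp point (between the pads) lies 19 mm behind it; z points along the fingers, y is the line along which they close (so a half turn about z gives the same grasp; the last joint's range is limited). The gripper opens to 85 mm and grips with 20 to 120 N. Pads are 22 mm wide; open, the fingers measure 114 mm over their backs; the gripper's body (76 mm by 85 mm) begins 54 mm behind the grasp point. The pads swing forward as they close: fully open they stand 13 mm farther back than shut.
Start: joints at [1.336, 0.314, -0.047, 1.21, 0, 1.571], TCP at [0.14, 0.584, 0.231] pointing down, gripper open.
Joint ranges: [-2.67, 2.67], [-0.69, 1.73], [-1.03, 1.25], [-2.08, 2.16], [-1.42, 1.45], [-3.14, 3.14]. Speed limits (rad/s): [2.39, 2.39, 3.01, 3.14, 3.14, 3.14].

INTERFACE

Orientations are given as a unit quaternion [w, x, y, z].
In Python, from bench import bot gives the robot as it stands. Calls block until the motion is done:
- bot.move_pose(position, orientation): joint-space move of the TCP to a pose.
- bot.move_l(position, frame=None, velocity=0.15, contact_N=None): straight line of the TCP; frame=None keeps the orientation; velocity is the mean speed in m/s. With contact_N (N) it stops when the force on the tool has changed by that much, and returns True; else False.
- bot.goto_joints(angles): joint-space move.
- bot.grip(opening, grasp_force=None): finger opening in m; grasp_force is the grip in N (None keeps the last); returns when the fingers have stopped.
- bot.wait(seconds).
- bot.solve_ik(position, orientation): joint angles nearest the present ones, or None.
- bot.state(): the state.
- bot.read_camera(name): name is "scene" or "side" or "wrist"; returns a dict with "img" (384x512x3 uint8, red, green, blue), "fx", "fy", "cx", "cy" (pixels), "k1" (the pictures are not rectified: a ray, as slopes to the right and down, at radius r is drawn at 1 + k1 r^2 times it, then the intrinsics apply), "xyz" and "orientation" of the camera in the world. Camera axes: x right, y up, looking along -z (the intrinsics and any distortion apply to the point x, -y, -z); pixel columns grow to the right and rows downward; lengths in m; the calibration is good to about 2 mm. A picture is of the moment at which its call begins. There is no depth.
A pose or a line that the arm cannot do raises bot.IKError and nothing moves.
- bot.job_done(): hands the job in; it is judged then, once.
The state is a dict: "clock": time; "qpos": joint angles; "qd": joint speeds; "joint_torque": joint torques, N m; "ee_pos": TCP position; "eef_rot": TCP orientation; "force": force on the tool from outside, world axes, zero at the start; "torque": the same for the moment, N m; "opening": finger opening in m; "finger_force": force on a finger pad.
Only numpy, scipy, OpenCV 4.12 (cv2) and the standard library are available. Lean on these libraries where they do the work, as an engineer would, in place of code of your own. Each camera call takes 0.05 s, during which the arm holds its last target. There are 200 camera calls.

TASK

Get the drink mixer ready: take the green paddle out of the wooden rack and stand its steel shank right down on the chuck face between the three open jaws, then swing the chuck's red-knobbed lever clockwise (seen from above) until the jaws clamp the shank firmly and the paddle stays upright by itself. Leave the white paddle in the rack and the mug and the lidded cup on the tray where they are.

Things in the scene. Friction and masses are not known exactly. Their poses are not given: they have to be found in the camera images.
- mixer: White mixer drive unit standing upright in its dock, fixed to the counter; dock 150 x 130 x 24 mm, round body, chuck on top facing up. Origin: centre of the underside, on the chuck axis; z up. The mixer can stand turned about z.
- chuck_seat (a point): Centre of the flat round chuck face (68 mm across), 120 mm above the counter, on the chuck axis; the foot of the paddle shank stands here. Three steel jaws rise 32 mm above the face around it (their tops are 152 mm above the counter); fully open they leave a 36 mm clear circle.
- chuck_sleeve (a joint): Turn of the ribbed steel sleeve with its lever, rad: 0 jaws fully open, grows clockwise seen from above, stop at 1.7; starts at 0 to 0.15. Each jaw moves in 6.5 mm per rad. They touch the 20 mm shank at about 1.23; from there the lever stiffens as they squeeze, and from about 1.4 on the grip is firm. It stays where it is left; turning it takes 7 to 14 N at the knob.
- lever_knob (a point): Point on the axis of the red upright knob at the lever's end, 150 mm above the counter: knob 22 mm in diameter, 60 mm tall, top at 168 mm. It moves on a circle of 110 mm radius about the chuck axis. The 16 mm wide lever arm below it has its top 107 mm above the counter; at joint 0 it points along the mixer's own -x, turned 0.7 rad counter-clockwise.
- jaw0: Chuck jaw, steel, 13 mm wide and 32 mm tall, at the mixer's own +x side. Origin: foot of its gripping face, which is 18 mm from the chuck axis when open.
- jaw1: Chuck jaw like jaw0, 120 degrees counter-clockwise from it.
- jaw2: Chuck jaw like jaw0, 240 degrees counter-clockwise from it.
- green_paddle: Green mixing paddle, 126 mm long, about 120 g, starts upright, shank down in a rack pocket. Steel shank 20 mm in diameter, 52 mm long; above it a flat slotted green blade 74 mm tall, 12 mm thick along its own x and 46 mm wide along its own y. Origin: centre of the shank's foot; z runs up to the blade's top. Grip the blade from above across its thickness.
- white_paddle: White mixing paddle of the same shape, in the other rack pocket; stays there.
- rack: Pale wooden rack block, 75 x 190 x 45 mm, fixed, with two round pockets 23 mm wide and 35 mm deep, on its own y at -55 and +55 mm; either may hold the green paddle. Origin: centre of the underside.
- tray: White two-compartment serving tray, 300 x 200 x 16 mm, fixed. Origin: centre of the underside.
- mug: White mug, 80 mm across, 62 mm tall, on the tray. Origin: centre of its underside.
- cup: Clear cup with a green lid, 71 mm across, 100 mm tall, on the tray. Origin: centre of its underside.
Not all that is in view belongs to the job. There is more than one size of the green_paddle; the one meant has the size given above.

How it is judged:
By the outcome, as a careful person would: the job done as asked, in the order asked, and still so for the second after the job is handed in, with the robot touching nothing.
It also fails if it takes over 51 s, if anything falls off the work surface, if the arm or the gripper's body presses on something with over 40 N, if the wrist force passes 120 N, or if a joint passes its speed limit or range.

## Working session

There is one attempt and no reset: what is moved stays moved. The work goes in short steps, each a Python script; the robot and the scene stay as the last script left them, time stands still between calls to the robot, and variables do not carry over. Pictures are saved under pics/ and viewed, at most 15 in all, crops included, and the job is handed in when it is done.

```bash
mkdir -p pics; ls; python3 - <<'E'
from bench import bot
import cv2,numpy as np
for n in ["scene","side"]:
    c=bot.read_camera(n); cv2.imwrite(f"pics/{n}0.png",c["img"][:,:,::-1]); print(n,{k:v for k,v in c.items() if k!="img"})
    np.save(f"{n}0.npy",c,allow_pickle=True)
print(bot.state())
E
```

```text
pics
scene {'fx': 405.14525223110576, 'fy': 405.14525223110576, 'cx': 249.39312023211218, 'cy': 192.8687318424645, 'k1': -0.08843077030450382, 'xyz': array([1.3566444 , 0.39437912, 0.99277764]), 'orientation': array([0.47025606, 0.20930851, 0.34675515, 0.78409824])}
side {'fx': 352.2867344814013, 'fy': 352.2867344814013, 'cx': 256.47670655523183, 'cy': 189.3161764881971, 'k1': 0.004583237466193931, 'xyz': array([0.31711417, 0.49499844, 0.79320181]), 'orientation': array([-0.16648639, -0.05935357,  0.33118868,  0.92686218])}
{'clock': 0.1, 'qpos': array([ 1.33602047e+00,  3.14140056e-01, -4.79492052e-02,  1.21019453e+00,
        1.41014135e-05,  1.57080197e+00]), 'qd': array([ 1.06482950e-03, -1.71809196e-03,  2.92930635e-03, -6.62045036e-05,
        3.89703515e-04, -6.18427029e-04]), 'joint_torque': array([-1.23702075e-04, -5.40766919e+01,  3.40541768e+01,  1.12618395e-02,
        3.20559741e-05,  5.12310876e-06]), 'ee_pos': array([0.13945387, 0.58305355, 0.23054302]), 'eef_rot': array([-9.41050579e-05,  1.17121292e-01,  9.93117339e-01, -7.37789530e-04]), 'force': array([0.08627627, 0.22631504, 0.04181503]), 'torque': array([-0.00157568,  0.04384705, -0.02935838]), 'finger_force': 0.0, 'opening': 0.0857107138179737}
```

View pics/scene0.png

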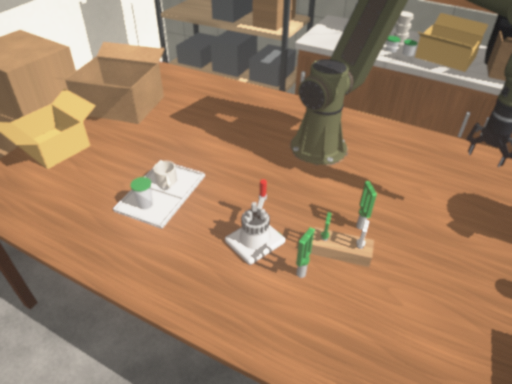

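View pics/side0.png

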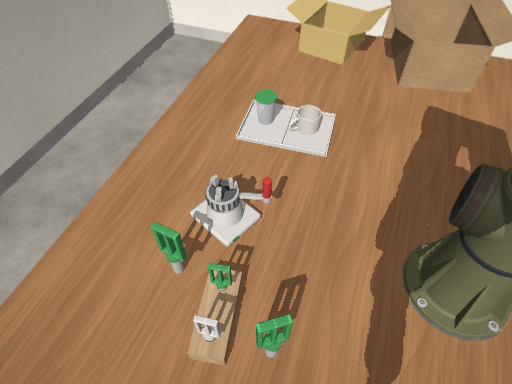

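The scene picture shows the mixer at about (255,230), its red knob at (263,187), the rack at (345,247), and the tray with cup and mug at (160,190). In the side picture the rack is at (215,315), with a green paddle at (220,275) and the white one at (207,328). Two more green paddles stand loose at (170,245) and (273,335). The mixer is at (225,205) and the knob at (267,188).

```bash
cat > h.py <<'E'
import numpy as np, cv2
from scipy.spatial.transform import Rotation as R
def K(c): return np.array([[c["fx"],0,c["cx"]],[0,c["fy"],c["cy"]],[0,0,1.]]), np.array([c["k1"],0,0,0.])
def rot(c):
    w,x,y,z=c["orientation"]; return R.from_quat([x,y,z,w]).as_matrix()@np.diag([1,-1,-1])
def ray(c,uv):
    k,d=K(c); p=cv2.undistortPoints(np.float64(uv).reshape(-1,1,2),k,d).reshape(-1,2)
    # iterate: same model as cv2 (k1 only)
    return np.c_[p,np.ones(len(p))]@rot(c).T
def plane(c,uv,z):
    r=ray(c,uv); o=c["xyz"]; return (o+r*((z-o[2])/r[:,2])[:,None])[:,:2]
def tri(c1,u1,c2,u2):
    A=[];b=[]
    for c,u in((c1,u1),(c2,u2)):
        r=ray(c,[u])[0]; r/=np.linalg.norm(r); P=np.eye(3)-np.outer(r,r); A.append(P); b.append(P@c["xyz"])
    x,res,_,_=np.linalg.lstsq(np.vstack(A),np.hstack(b),rcond=None); return x,np.sqrt(res)
def proj(c,X):
    k,d=K(c); m=rot(c).T; return cv2.projectPoints(np.float64(X).reshape(-1,1,3),cv2.Rodrigues(m)[0],-m@c["xyz"],k,d)[0].reshape(-1,2)
def blobs(img,kind,amin=15):
    h=cv2.cvtColor(img,cv2.COLOR_RGB2HSV)
    m=cv2.inRange(h,(45,110,40),(85,255,255)) if kind=="g" else cv2.inRange(h,(0,170,90),(5,255,255))|cv2.inRange(h,(174,170,90),(180,255,255))
    n,l,s,ce=cv2.connectedComponentsWithStats(m); return m,l,[(i,s[i],ce[i]) for i in range(1,n) if s[i][4]>=amin]
def load(n): return np.load(n,allow_pickle=True).item()
E
python3 - <<'E'
from h import *
S,D=load("scene0.npy"),load("side0.npy")
for n,c in(("scene",S),("side",D)):
    for k in "gr":
        for i,s,ce in blobs(c["img"],k)[2]: print(n,k,s,ce.round(1))
a=cv2.resize(S["img"][165:285,215:385],None,fx=4,fy=4,interpolation=cv2.INTER_CUBIC)
b=cv2.resize(D["img"][170:370,145:300],None,fx=4,fy=4,interpolation=cv2.INTER_CUBIC)[:, :]
cv2.imwrite("pics/s1.png",a[:,:,::-1]); cv2.imwrite("pics/d1.png",cv2.resize(D["img"][170:370,145:300],None,fx=3,fy=3,interpolation=cv2.INTER_CUBIC)[:,:,::-1])
E
```

```text
scene g [389  37  10   4  35] [393.4  38.5]
scene g [406  40   9   4  23] [409.5  42. ]
scene g [367 183   8  13  26] [370.8 189.4]
scene g [301 230  12  14  61] [306.5 236.8]
scene r [261 180   5  15  58] [263.3 186.4]
side g [256  90  21  14 230] [265.9  96.5]
side g [151 222  35  40 790] [169.  242.4]
side g [208 264  24  24 354] [219.9 275. ]
side g [256 314  37  37 907] [273.3 332.1]
side r [263 177   9  21 160] [266.6 186.9]
```

View pics/s1.png

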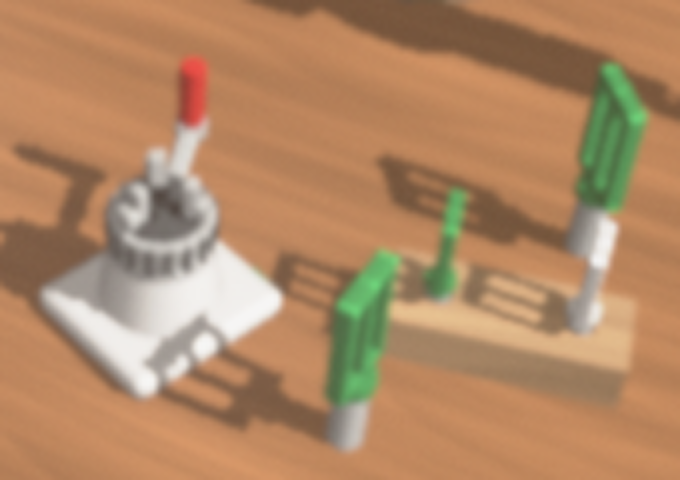

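View pics/d1.png

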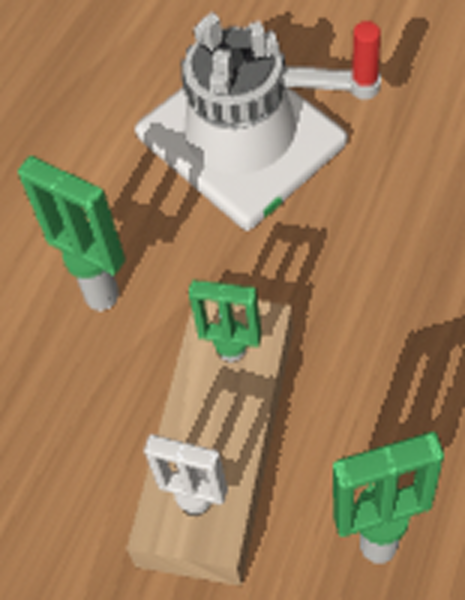

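The crops confirm that the small green paddle is the one in the rack: its shank enters at scene (325,239) and side (222,287), and the two loose green ones are larger. The mixer dock corners and the lever are clear.

```bash
python3 - <<'E'
from h import *
S,D=load("scene0.npy"),load("side0.npy")
s=lambda x,y:((x+.5)/4+215-.5,(y+.5)/4+165-.5)
d=lambda x,y:((x+.5)/3+145-.5,(y+.5)/3+170-.5)
f=lambda *a:np.round(a,4)
print("pad top tri",tri(S,s(456,192),D,d(225,287)))
print("top ends side",plane(D,[d(191,287),d(259,293)],.136), "scene",plane(S,[s(456,192)],.136))
print("shank at racktop",plane(D,[d(232,357)],.045),plane(S,[s(442,297)],.045))
print("white shank",plane(D,[d(195,511)],.045),plane(S,[s(585,328)],.045))
print("rack top corners",plane(D,[d(130,550),d(242,573)],.045),plane(S,[s(633,296),s(633,365)],.045))
print("dock side",plane(D,[d(136,130),d(249,222),d(347,133)],.02)); print("dock scene",plane(S,[s(42,297),s(143,390),s(282,298)],.02))
print("knob top",tri(S,s(193,64),D,d(367,27)),plane(D,[d(367,27)],.168),plane(S,[s(193,64)],.168))
print("knob mid",tri(S,s(193,95),D,d(366,57)))
print("jaw tops side",plane(D,[d(208,17),d(259,30),d(220,57)],.152)); print("scene",plane(S,[s(158,155),s(132,190),s(182,185)],.152))
# loose paddles: height
print("loose tops/feet",tri(S,s(375,262),D,d(70,185)),plane(D,[d(102,307),d(380,560)],0),plane(S,[s(346,445)],0))
print("mug/cup side",plane(D,[(309,113)],.078),plane(D,[(266,97)],.116))
# sleeve ellipse: face rim
E
```

```text
pad top tri (array([0.50135164, 0.20798314, 0.14807732]), array([0.00335879]))
top ends side [[0.5266893  0.21329523]
 [0.48140274 0.20127372]] scene [[0.4878692  0.20290821]]
shank at racktop [[0.50262163 0.21551678]] [[0.51029489 0.21251978]]
white shank [[0.48164967 0.32444424]] [[0.48865605 0.32111446]]
rack top corners [[0.5114588  0.36181552]
 [0.43627917 0.34894764]] [[0.43924048 0.34526891]
 [0.50703582 0.36408235]]
dock side [[ 0.67621116  0.04050633]
 [ 0.54376179  0.09226973]
 [ 0.49781878 -0.02221537]]
dock scene [[ 0.63784453 -0.07356984]
 [ 0.68201764  0.04073544]
 [ 0.5488349   0.09518953]]
knob top (array([ 0.48301501, -0.02189369,  0.16892784]), array([0.00168406])) [[ 0.48322128 -0.02418199]] [[ 0.48301313 -0.02107522]]
knob mid (array([ 0.48212991, -0.02072972,  0.13513922]), array([0.00022217]))
jaw tops side [[ 0.61183573 -0.00274199]
 [ 0.56764166 -0.00429235]
 [ 0.58539215  0.03221322]]
scene [[ 0.57254848 -0.00513789]
 [ 0.61451321 -0.00476727]
 [ 0.59255274  0.02522877]]
loose tops/feet (array([0.62318767, 0.18898765, 0.17969226]), array([0.00298911])) [[0.63024719 0.19637061]
 [0.35646194 0.29895098]] [[0.64266532 0.19164992]]
mug/cup side [[ 0.47322484 -0.40764589]] [[ 0.61305922 -0.38949572]]
```

Pose estimates so far:
- **Mixer:** chuck axis at about (0.590, 0.008), yaw about -21.6°.
- **Knob:** at about 196° around the chuck axis.
- **Paddle:** at about (0.503, 0.208), blade width along 15°.

Next I'll take wrist views above both to refine these.

```bash
cat >> h.py <<'E'
def down(a):  # tool y at angle a (deg)
    q=(R.from_euler("z",a+90,degrees=True)*R.from_euler("x",180,degrees=True)).as_quat(); return [q[3],q[0],q[1],q[2]]
E
python3 - <<'E'
from bench import bot
from h import *
for p in([.503,.208,.26],[.503,.208,.09],[.590,.008,.3],[.590,.008,.2]):
    for a in(105,-75): print(p,a,np.round(bot.solve_ik(p,down(a)),2))
for i,(p,a) in enumerate([([.590,.008,.33],105),([.503,.208,.27],105)]):
    q=[bot.solve_ik(p,down(x)) for x in (105,-75)]; q=min(q,key=lambda v:abs(v[5]))
    bot.goto_joints(q)
    c=bot.read_camera("wrist"); np.save(f"w{i}.npy",c,allow_pickle=True); print({k:v for k,v in c.items() if k!="img"})
    cv2.imwrite(f"pics/w{i}.png",c["img"][:,:,::-1])
s=bot.state(); print(s["clock"],s["ee_pos"],s["qpos"])
E
```

```text
[0.503, 0.208, 0.26] 105 [ 0.39  0.2  -0.13  1.24  0.    0.13]
[0.503, 0.208, 0.26] -75 [ 0.39  0.2  -0.13  1.24  0.   -3.01]
[0.503, 0.208, 0.09] 105 [ 0.39  0.31 -0.39  0.87  0.    0.13]
[0.503, 0.208, 0.09] -75 [ 0.39  0.31 -0.39  0.87  0.   -3.01]
[0.59, 0.008, 0.3] 105 [ 0.01  0.28  0.06  1.35  0.   -0.25]
[0.59, 0.008, 0.3] -75 [0.01 0.28 0.06 1.35 0.   2.89]
[0.59, 0.008, 0.2] 105 [ 0.01  0.31 -0.13  1.14  0.   -0.25]
[0.59, 0.008, 0.2] -75 [ 0.01  0.31 -0.13  1.14  0.    2.89]
{'fx': 306.1308893790795, 'fy': 306.1308893790795, 'cx': 256.44496456467544, 'cy': 191.97266619830418, 'k1': -0.03937296898280935, 'xyz': array([ 0.52694629, -0.00942403,  0.47251024]), 'orientation': array([ 0.60345757, -0.07965598, -0.10367027,  0.78660432])}
{'fx': 306.1308893790795, 'fy': 306.1308893790795, 'cx': 256.44496456467544, 'cy': 191.97266619830418, 'k1': -0.03937296898280935, 'xyz': array([0.44045224, 0.18962586, 0.41305138]), 'orientation': array([ 0.60375442, -0.08038353, -0.10382689,  0.7862818 ])}
3.7083 [0.50398107 0.20728976 0.27057479] [ 3.90570015e-01  1.95575555e-01 -1.11087247e-01  1.26301320e+00
 -5.86920182e-04  1.29822998e-01]
```

View pics/w0.png

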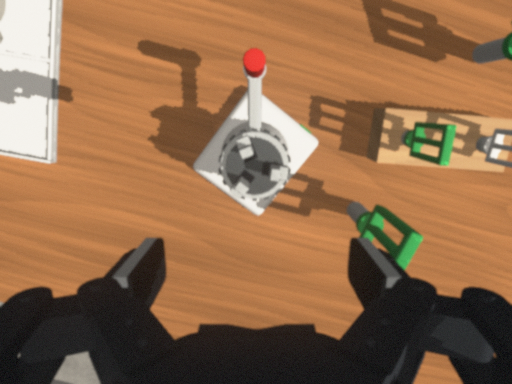

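View pics/w1.png

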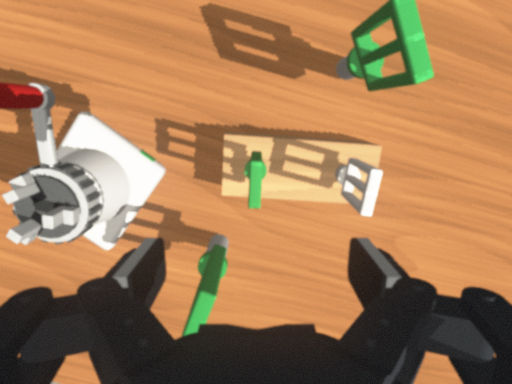

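In w0 the chuck ring is centred at about (255,162) with jaws at (246,147), (278,173) and (240,187), and the knob top is at (254,61). In w1 the green paddle's top edge runs from (257,153) to (255,208), and the rack top corners are at (223,136) and (222,195).

```bash
python3 - <<'E'
from h import *
S,D,A,B=load("scene0.npy"),load("side0.npy"),load("w0.npy"),load("w1.npy")
img=B["img"]; m,l,bl=blobs(img,"g")
for i,s,ce in bl:
    print(s,ce.round(1))
    if 240<ce[0]<270 and 150<ce[1]<215:
        mask=(l==i).astype(np.uint8); pts=cv2.findContours(mask,0,1)[0][0]; r=cv2.minAreaRect(pts); print(r)
        P=plane(B,cv2.boxPoints(r),.136); print(P)
print("ends at .136 ",plane(B,[(257,153),(255,208)],.136))
print("ring",plane(A,[(255,162)],.12), "knob",plane(A,[(254,61)],.168))
C=plane(A,[(255,88),(318,143),(259,213),(195,167)],.022); print("dock",C,C.mean(0))
print("jaws",plane(A,[(246,147),(278,173),(240,187)],.152), plane(A,[(246,147),(278,173),(240,187)],.152).mean(0))
print("rack",plane(B,[(223,136),(222,195),(381,146),(381,203)],.045),plane(A,[(382,107),(378,163)],.045))
m,l,bl=blobs(A["img"],"g"); 
for i,s,ce in bl:
    if 400<ce[0]<460 and ce[1]<170: print("w0 paddle",s,"top ends",plane(A,[(455,125),(447,166)],.136))
E
```

```text
[ 348    0   86   89 4290] [392.1  46.8]
[245 153  21  55 688] [255.  179.6]
((255.0, 180.0), (54.0, 20.0), 90.0)
[[0.48001493 0.18915232]
 [0.47533331 0.20667433]
 [0.52488528 0.22029146]
 [0.52979476 0.20193569]]
[ 183  246   44   90 1668] [206.2 288.8]
ends at .136  [[0.47720724 0.19966626]
 [0.52830402 0.21137028]]
ring [[0.58395213 0.00405181]] knob [[ 0.48469118 -0.02316937]]
dock [[ 0.49847714 -0.01924612]
 [ 0.54868085  0.08965106]
 [ 0.67538629  0.03439469]
 [ 0.63023317 -0.07685089]] [0.58819436 0.00698719]
jaws [[ 0.56593279 -0.01032252]
 [ 0.58386084  0.02957601]
 [ 0.60928509 -0.00578935]] [0.58635957 0.00448804]
rack [[0.48011407 0.15866873]
 [0.55133008 0.17430357]
 [0.44223218 0.34504973]
 [0.50968095 0.37085348]] [[0.47823085 0.15395603]
 [0.55199268 0.17581002]]
w0 paddle [405 124  51  41 969] top ends [[0.48457825 0.20418665]
 [0.52904423 0.21408402]]
```

```bash
python3 - <<'E'
from bench import bot
from h import *
o=down(104)
bot.move_pose([.5035,.207,.19],o); 
print(bot.move_l([.5035,.207,.088],velocity=.12,contact_N=8)); s=bot.state(); print(s["ee_pos"],s["force"])
bot.grip(0.0,40); s=bot.state(); print("grip",s["opening"],s["finger_force"],s["ee_pos"],s["force"])
bot.move_l([.5035,.207,.27],velocity=.12)
s=bot.state(); print(s["clock"],s["opening"],s["finger_force"],s["force"],s["ee_pos"])
for n in["scene","side","wrist"]:
    np.save(f"{n}2.npy",bot.read_camera(n),allow_pickle=True)
a=[load(f"{n}2.npy")["img"] for n in("side","wrist")]
v=np.hstack([cv2.resize(a[0][130:370,100:340],(400,400)),cv2.resize(a[1][120:320,156:356],(400,400))]); cv2.imwrite("pics/l2.png",v[:,:,::-1])
E
```

```text
False
[0.50432103 0.20733325 0.08898919] [-0.29720284  0.36909716 -0.03151051]
grip 0.011411434387625258 41.34145259857178 [0.50350498 0.20697032 0.08810038] [-0.47366056 -0.24938128  1.79017565]
7.45 0.01150115943383565 40.9975665807724 [ 0.10884108  0.22139606 -1.22988125] [0.50309173 0.20683336 0.26920466]
```

View pics/l2.png

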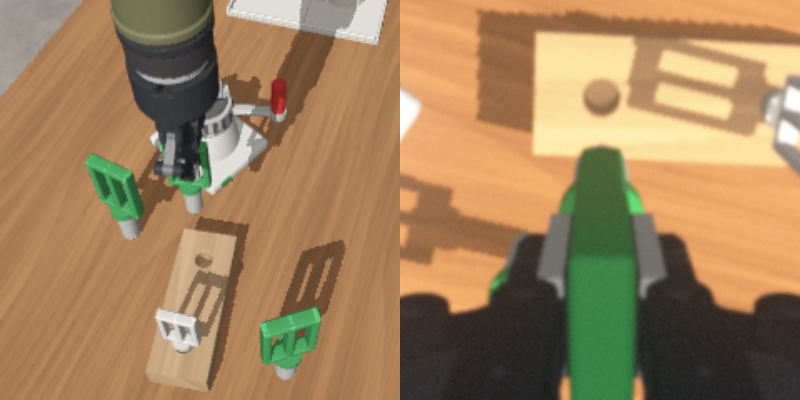

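The paddle is held upright and the pocket is empty, centred at wrist (256.5,168.5). I'll correct for the in-hand offset from that, then place it.

```bash
python3 - <<'E'
from bench import bot
from h import *
W,D=load("wrist2.npy"),load("side2.npy")
p1=plane(W,[(256.3,168.3)],.045)[0]; p2=plane(D,[(203/400*240+100,261/400*240+130)],.045)[0]; print("pocket",p1,p2)
pk=(p1+p2)/2
off=np.clip(pk-[.5035,.207],-.006,.006); print(off)
t=np.array([.5885,.007])-off
o=down(104)
bot.move_pose([*t,.285],o)
np.save("side3.npy",bot.read_camera("side"),allow_pickle=True)
bot.move_l([*t,.215],velocity=.1,contact_N=6); s=bot.state(); print(s["ee_pos"],s["force"])
if s["ee_pos"][2]<.22:
    print(bot.move_l([*t,.193],velocity=.03,contact_N=5)); s=bot.state()
print(s["clock"],s["ee_pos"],s["force"],s["torque"])
for n in["scene","side","wrist"]: np.save(f"{n}4.npy",bot.read_camera(n),allow_pickle=True)
a=load("side4.npy")["img"][130:250,160:300]; b=load("scene4.npy")["img"][155:275,190:330]
v=np.hstack([cv2.resize(x,(400,343),interpolation=cv2.INTER_CUBIC) for x in(a,b)]); cv2.imwrite("pics/p4.png",v[:,:,::-1])
E
```

```text
pocket [0.50636431 0.20602126] [0.50501342 0.21122667]
[0.00218886 0.00162396]
[0.58668019 0.00558296 0.21561211] [ 0.55314245  0.84628062 -1.07777248]
True
9.95 [0.58652449 0.00529849 0.19800925] [ 0.06681908 -0.12449885  3.71103354] [ 0.00636957 -0.09755206  0.02082439]
```

View pics/p4.png

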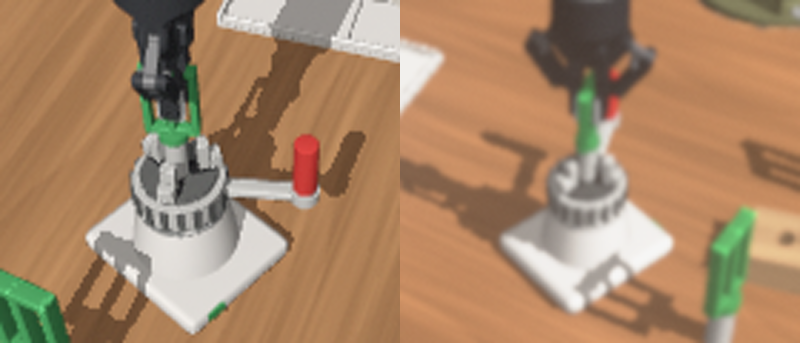

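Contact came at TCP z 0.198, which puts the foot on the chuck face at 0.120, and the shank stands between the jaws. Next I'll release, then swing the lever.

```bash
python3 - <<'E'
from bench import bot
from h import *
C=np.array([.5885,.007]); r=.110
P=lambda f:C+r*np.array([np.cos(np.radians(f)),np.sin(np.radians(f))])
f0=195.7; f1=109.5
print([None if (q:=bot.solve_ik([*P(f),.125],down(f-90))) is None else np.round(q,2)[[0,5]] for f in(f0,150,f1)])
bot.grip(.045); s=bot.state(); bot.move_l([*s["ee_pos"][:2],.29],velocity=.12)
c=bot.read_camera("side"); np.save("side5.npy",c,allow_pickle=True)
bot.move_pose([*P(f0),.26],down(f0-90))
c2=bot.read_camera("side")
hit=bot.move_l([*P(f0),.125],velocity=.1,contact_N=6); s=bot.state(); print(hit,s["ee_pos"],s["force"])
if not hit:
    bot.grip(.0235,20); s=bot.state(); print(s["opening"],s["finger_force"],s["force"])
s=bot.state(); print(s["clock"])
c3=bot.read_camera("side"); c4=bot.read_camera("scene")
v=np.hstack([cv2.resize(x["img"][130:250,180:320],(400,343),interpolation=cv2.INTER_CUBIC) for x in(c,c3)]); cv2.imwrite("pics/r5.png",v[:,:,::-1])
E
```

```text
[array([-0.05, -0.32]), array([0.13, 0.65]), array([0.2 , 1.43])]
False [ 0.48312733 -0.0227768   0.12558025] [ 0.85697567 -0.5996965  -0.42684036]
0.02320137668456463 0.0 [ 0.60755188  0.12692803 -0.17273598]
13.9
```

View pics/r5.png

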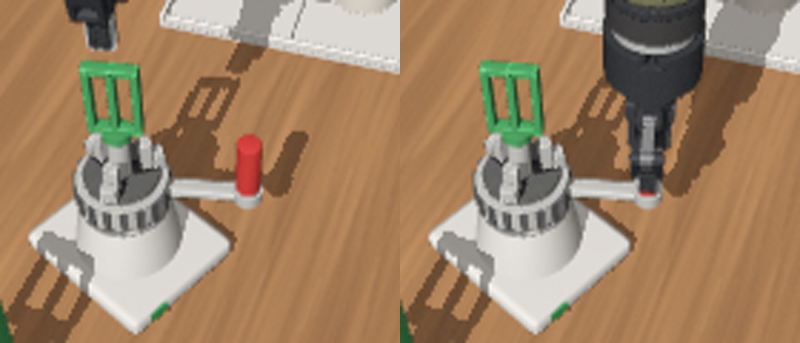

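The paddle stands upright by itself in the chuck (left half, 115,110), and the fingers now cage the knob (right half, 648,175). Now the swing.

```bash
python3 - <<'E'
from bench import bot
from h import *
C=np.array([.5885,.007]); r=.110
P=lambda f:C+r*np.array([np.cos(np.radians(f)),np.sin(np.radians(f))])
for f in np.linspace(195.7,108.5,13)[1:]:
    bot.move_l([*P(f),.125],frame=down(f-90),velocity=.06); s=bot.state(); F=s["force"]
    e=s["ee_pos"][:2]-C; u=np.array([np.cos(np.radians(f)),np.sin(np.radians(f))]); t=np.array([-u[1],u[0]])
    print(round(f,1),np.degrees(np.arctan2(e[1],e[0])).round(1)%360,"rad %.1f tan %.1f z %.1f"%(F[:2]@u,F[:2]@t,F[2]),round(s["opening"],4),round(s["clock"],2))
    if np.linalg.norm(F)>60: break
c=bot.read_camera("side"); b=bot.read_camera("scene")
v=np.hstack([cv2.resize(x["img"][y:y+120,x0:x0+140],(400,343),interpolation=cv2.INTER_CUBIC) for x,y,x0 in((c,130,180),(b,155,190))]); cv2.imwrite("pics/t6.png",v[:,:,::-1])
E
```

```text
188.4 188.8 rad -1.2 tan 3.8 z -0.7 0.0236 14.38
181.2 181.3 rad -1.9 tan 3.8 z -0.8 0.0234 14.77
173.9 174.0 rad -2.1 tan 3.2 z 0.0 0.0238 15.15
166.6 166.7 rad -2.0 tan 2.8 z -0.0 0.0229 15.53
159.4 159.4 rad -2.3 tan 3.0 z -0.0 0.0234 15.92
152.1 152.2 rad -2.0 tan 3.4 z 0.5 0.0231 16.3
144.8 145.0 rad -1.9 tan 3.2 z 0.7 0.0233 16.68
137.6 137.7 rad -0.8 tan 4.1 z 1.0 0.0235 17.07
130.3 130.5 rad -2.7 tan 2.7 z -0.4 0.0235 17.45
123.0 123.4 rad -2.5 tan 4.9 z 0.6 0.0234 17.83
115.8 117.0 rad -2.4 tan 8.9 z 4.8 0.0236 18.22
108.5 110.8 rad -2.8 tan 14.5 z 10.2 0.0235 18.6
```

View pics/t6.png

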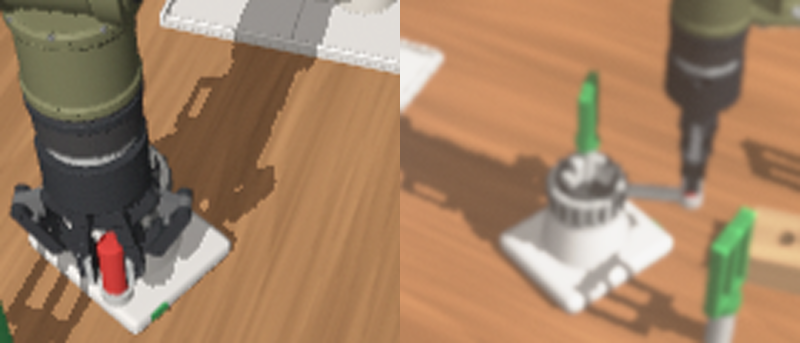

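The lever stiffened from about 123° and has reached about 111° (q about 1.5). I'll push slightly further, back off and check.

```bash
python3 - <<'E'
from bench import bot
from h import *
C=np.array([.5885,.007]); r=.110
P=lambda f:C+r*np.array([np.cos(np.radians(f)),np.sin(np.radians(f))])
f=105.5
bot.move_l([*P(f),.125],frame=down(f-90),velocity=.03); s=bot.state(); e=s["ee_pos"][:2]-C; print(np.degrees(np.arctan2(e[1],e[0])),s["force"])
bot.grip(.045); s=bot.state(); print(s["force"])
bot.move_l([*s["ee_pos"][:2],.26],velocity=.12)
bot.move_l([.45,.12,.30],velocity=.15); bot.wait(.5)
c=bot.read_camera("side"); b=bot.read_camera("scene")
for x in (c,b):
    bl=max(blobs(x["img"],"r",5)[2],key=lambda q:q[1][4]); print("knob blob",bl[1],bl[2].round(1))
    k=plane(x,[bl[2]],.138)[0]; print(k,np.linalg.norm(k-C),np.degrees(np.arctan2(*(k-C)[::-1])))
print(bot.state()["clock"])
v=np.hstack([cv2.resize(x["img"][y:y+120,x0:x0+140],(400,343),interpolation=cv2.INTER_CUBIC) for x,y,x0 in((c,130,180),(b,155,190))]); cv2.imwrite("pics/t7.png",v[:,:,::-1])
E
```

```text
108.70086687904195 [-17.67377507  -9.16681243  14.14570014]
[-5.74516612 -5.05966142 -0.80108349]
knob blob [222 211  10  21 168] [226.4 221. ]
[0.5350354  0.10119612] 0.10831146267573276 119.57873096594162
knob blob [290 203   5  15  37] [292.7 208.5]
[0.52459289 0.10124376] 0.11386836778736795 124.14136765552507
22.1667
```

View pics/t7.png

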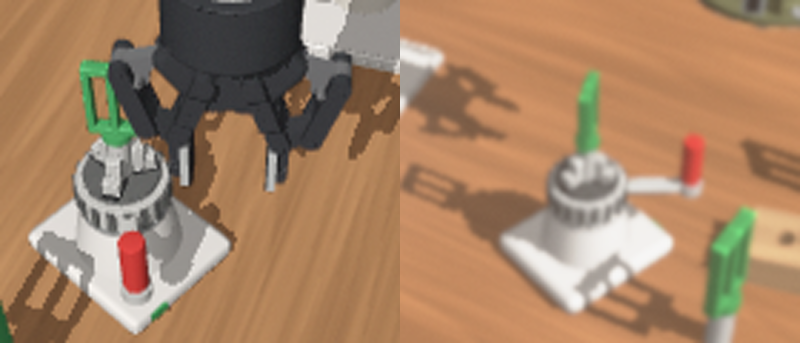

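```bash
python3 - <<'E'
from bench import bot
from h import *
C=np.array([.5885,.007])
c,b=bot.read_camera("side"),bot.read_camera("scene")
for D,S in((load("side0.npy"),load("scene0.npy")),(c,b)):
    u=[]
    for x in(D,S):
        bl=max(blobs(x["img"],"r",5)[2],key=lambda q:q[1][4]); u.append(bl[2]); 
        for z in(.13,.138): k=plane(x,[bl[2]],z)[0]-C; print(z,k,np.hypot(*k),np.degrees(np.arctan2(k[1],k[0]))%360)
    X=tri(D,u[0],S,u[1]); k=X[0][:2]-C; print("tri",X,np.hypot(*k),np.degrees(np.arctan2(k[1],k[0]))%360)
print(bot.state()["force"])
E
```

```text
0.13 [-0.1032052  -0.03720535] 0.10970665801883751 199.82417264920286
0.138 [-0.10523391 -0.03086998] 0.10966827737042786 196.34885561798413
0.13 [-0.12052484 -0.03319327] 0.12501212342946505 195.3978789429666
0.138 [-0.11228477 -0.02929357] 0.11604301646076287 194.62177617601355
tri (array([ 0.48187777, -0.01958694,  0.14346855]), array([5.37989065e-05])) 0.10988705622383034 194.00153503128826
0.13 [-0.05059947  0.08923547] 0.10258302076131688 119.55467218512584
0.138 [-0.05326275  0.09404563] 0.10808099139790504 119.5250487498904
0.13 [-0.07242851  0.09131377] 0.11655081677143588 128.42084582515014
0.138 [-0.0646344  0.094059 ] 0.11412580959923914 124.49563153164091
tri (array([0.53248329, 0.10487756, 0.14622391]), array([0.00137076])) 0.11277361528907241 119.78311612722162
[ 0.53808575  0.41157648 -0.78479918]
```

After release the lever sprang back to about 120° (q about 1.33), probably because the fingers opened while still loaded. I'll push again, closer to the stop, then unload slowly while caging the knob before opening.

```bash
cat > push.py <<'E'
from bench import bot
from h import *
C=np.array([.5885,.007]); r=.110
U=lambda f:np.array([np.cos(np.radians(f)),np.sin(np.radians(f))])
P=lambda f:C+r*U(f)
def go(f,v):
    bot.move_l([*P(f),.125],frame=down(f-90),velocity=v); s=bot.state(); F=s["force"]; e=s["ee_pos"][:2]-C; t=np.array([-U(f)[1],U(f)[0]])
    tan=F[:2]@t; print(round(f,1),"at %.1f"%np.degrees(np.arctan2(e[1],e[0])),"rad %.1f tan %.1f z %.1f"%(F[:2]@U(f),tan,F[2]),"t %.1f"%s["clock"]); return tan
def knob():
    c,b=bot.read_camera("side"),bot.read_camera("scene"); u=[max(blobs(x["img"],"r",5)[2],key=lambda q:q[1][4])[2] for x in(c,b)]
    k=tri(c,u[0],b,u[1])[0][:2]-C; print("knob",np.degrees(np.arctan2(k[1],k[0])),bot.state()["clock"]); return c,b
E
python3 - <<'E'
from push import *
f=119.7
bot.move_pose([*P(f),.26],down(f-90))
hit=bot.move_l([*P(f),.125],velocity=.12,contact_N=6); print(hit)
if not hit:
    bot.grip(.0235)
    for f in(115,110,106,103,101):
        if go(f,.04)>40: break
    while go(f:=f+1.5,.03)>3 and f<118: pass
E
```

```text
False
115 at 116.9 rad -1.9 tan 10.7 z 8.0 t 24.7
110 at 112.7 rad -2.2 tan 14.2 z 10.7 t 25.1
106 at 109.3 rad -1.7 tan 18.6 z 14.5 t 25.5
103 at 106.9 rad -2.4 tan 21.5 z 15.8 t 25.8
101 at 105.3 rad -2.6 tan 22.8 z 16.6 t 26.0
102.5 at 105.7 rad -1.8 tan 16.8 z 10.7 t 26.2
104.0 at 106.7 rad -1.0 tan 13.8 z 7.1 t 26.5
105.5 at 107.9 rad -0.3 tan 11.8 z 5.1 t 26.8
107.0 at 109.1 rad -1.0 tan 9.8 z 5.0 t 27.0
108.5 at 110.4 rad -0.6 tan 8.9 z 3.6 t 27.2
110.0 at 111.7 rad -1.6 tan 8.7 z 3.2 t 27.5
111.5 at 113.0 rad -0.6 tan 7.4 z 1.6 t 27.8
113.0 at 114.2 rad -1.7 tan 5.8 z 0.6 t 28.0
114.5 at 115.3 rad -1.6 tan 5.3 z -1.2 t 28.2
116.0 at 116.3 rad 0.2 tan 3.8 z -1.3 t 28.5
117.5 at 117.3 rad 0.4 tan 1.8 z -0.5 t 28.8
```

```bash
python3 - <<'E'
from push import *
bot.wait(.2); print(go(118.5,.03)); s=bot.state(); print(s["finger_force"],s["opening"],s["ee_pos"])
bot.grip(.040); s=bot.state(); print("open",s["force"])
bot.move_l([*s["ee_pos"][:2],.20],velocity=.15); 
bot.move_l([.45,.15,.30],velocity=.2)
c,b=knob()
np.save("side8.npy",c,allow_pickle=True);np.save("scene8.npy",b,allow_pickle=True)
# lever direction and jaw tips in side, enlarged
v=np.hstack([cv2.resize(x["img"][y:y+90,x0:x0+100],(400,360),interpolation=cv2.INTER_CUBIC) for x,y,x0 in((c,150,185),(b,175,215))]); cv2.imwrite("pics/t8.png",v[:,:,::-1])
E
```

```text
118.5 at 118.2 rad -0.4 tan -1.1 z 0.7 t 29.2
-1.1026029000390436
0.0 0.02377367809455242 [0.53661228 0.10389702 0.1252936 ]
open [ 0.20691739 -0.46738619 -0.24377167]
knob 118.40406462872829 31.1083
```

View pics/t8.png

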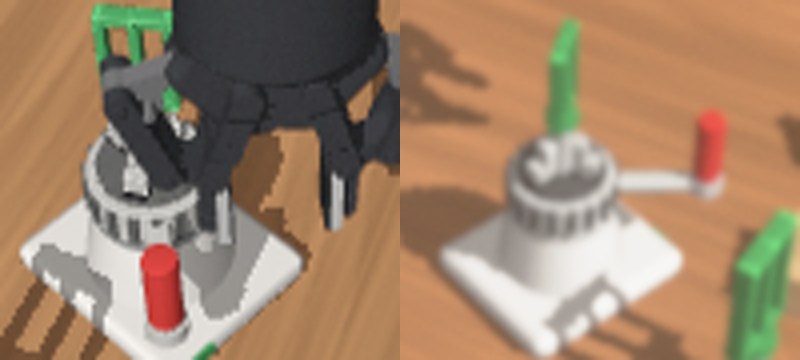

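The lever rests at about 118.4° with no load. The unloading curve put the spring force on the knob there at about 4 N. That is about 0.45 N·m on the sleeve, or about 70 N of jaw squeeze in total, which is firm for a 120 g paddle. I'll check that it holds and that the paddle is upright.

```bash
python3 - <<'E'
from push import *
bot.move_pose([.40,.25,.33],down(60)); bot.wait(1.0)
c,b=knob()
# top of blade vs chuck axis
for x,n in((c,"side"),(b,"scene")):
    m,l,bl=blobs(x["img"],"g",10)
    u=proj(x,[[*C,.21]])[0]; i,s,ce=min(bl,key=lambda q:np.linalg.norm(q[2]-u)); print(n,"expected blade centre",u.round(1),"seen",s,ce.round(1))
    print(" expected top/bottom",proj(x,[[*C,.246],[*C,.172]]).round(1).tolist())
v=np.hstack([cv2.resize(c["img"],(400,300)),cv2.resize(b["img"],(400,300))]); cv2.imwrite("pics/f9.png",v[:,:,::-1])
E
```

```text
knob 118.34951956694405 32.7417
side expected blade centre [219.2 164.1] seen [208 152  22  29 337] [218.9 165.3]
 expected top/bottom [[217.8, 152.8], [220.5, 175.2]]
scene expected blade centre [255.5 193.5] seen [254 183   4   8  18] [255.6 187.1]
 expected top/bottom [[255.7, 184.1], [255.3, 203.1]]
```

View pics/f9.png

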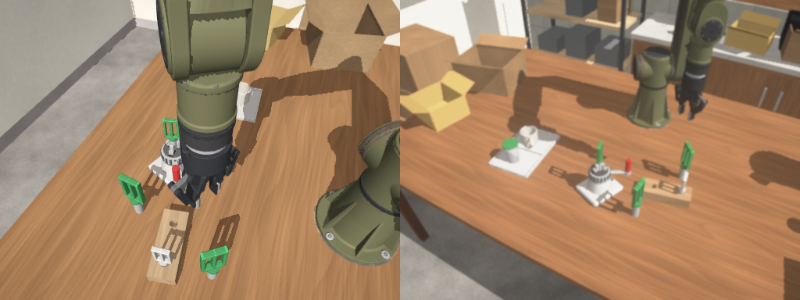

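The lever is steady at 118.3°. The paddle is upright on the chuck axis, with its seen and expected positions within about 1 px in the side view. The white paddle, mug and cup are undisturbed.

```bash
python3 -c "
from bench import bot
print(bot.job_done())"
```

```text
the job is handed in; nothing more can be done
None
```

I handed the job in: the green paddle stands upright in the chuck with the lever swung clockwise, but the lever sprang back after each push and settled at an estimated 1.35–1.4 rad, at or just under the 1.4 rad firm point. I judged the grip firm from the measured lever force, without tugging on the paddle.

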